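Pull down the raised component locker's flap with the hook pole

ROBOT

A 6-joint arm with a two-finger parallel gripper is mounted at the origin on the work surface. World frame = base frame: x ahead of the robot, y to its left, z up, the work surface at z = 0. Lengths are in m, angles in rad, forces in N, time in s.
With the tool pointing down it reaches from about 0.3 to 0.75 m from the base axis. Payload 8.5 kg.
Tool frame: the origin (TCP) lies at the very end of the fingers, on their centre line; the grasp point (between the pads) lies 19 mm behind it; z points along the fingers, y is the line along which they close (so a half turn about z gives the same grasp; the last joint's range is limited). The gripper opens to 85 mm and grips with 20 to 120 N. Pads are 22 mm wide; open, the fingers measure 114 mm over their backs; the gripper's body (76 mm by 85 mm) begins 54 mm behind the grasp point. The pads swing forward as they close: fully open they stand 13 mm farther back than shut.
Start: joints at [-1.335, 0.381, 1.297, -0, 1.464, -0.215], TCP at [0.24, -0.495, 0.231] pointing down, gripper open.
Joint ranges: [-3.11, 3.11], [-0.89, 2.33], [0.22, 2.48], [-1.42, 4.56], [0.17, 2.85], [-2.88, 2.88]. Speed limits (rad/s): [2.39, 2.39, 3.14, 3.14, 3.14, 3.14].

INTERFACE

Orientations are given as a 3x3 rotation matrix whose columns are the frame's x, y, z axes.
In Python, from station import manip, get_image gives the robot as it stands.
- The arm moves only by the tool send_rows, never from a script. Its argument "series" is a list of rows, each a list of 5 numbers: the shift along the tool's x, y, z in m, then the turn about the tool's z in units of 6 degrees (1.0 is 6 degrees), then the closure in counts, from 0 (fully open) to 255 (shut). A call has exactly 8 rows; each row is the pose to reach, as a shift and turn from the pose commanded when the call began, along the tool's axes at that moment; what a row does not reach only later rows make up. A row lasts 1/12 s, in which the tool goes at most 41.7 mm and 7.16 degrees, less where a joint would pass 70% of its speed; a pose out of reach is approached as far as the arm can. A call with a gripper value outside its range is refused whole. The fingers move at their own pace and stop on an object; "grip_force" is the grip in N (left out, the last holds). Time passes only in rows, so rows that repeat a pose let the fingers close, or fill a call up. It gives the time, the measured TCP pose, the force, the opening and the grip force at its end, in the units of the state.
- manip.sense(): the state, without advancing time (a new reading comes with each control period).
- get_image(name): name is "side" or "top" or "wrist"; returns a dict with "frame" (480x640x3 uint8, blue, green, red), "fx", "fy", "cx", "cy" (pixels), "cam_to_world" (4x4, takes a point from camera to world coordinates). Camera axes: x right, y down, z forward; pixel columns grow to the right and rows downward; lengths in m; the calibration is good to about 2 mm. The wrist camera is an equidistant fisheye: a pixel r from the principal point sees the ray r / f radians off the axis. A picture is of the moment at which its call begins. There is no depth.
- manip.job_done(): hands the job in; it is judged then, once.
The state is a dict: "time": time; "joints": joint angles; "dq": joint speeds; "tau": joint torques, N m; "tool_pos": TCP position; "orientation": TCP orientation; "contact_force": force on the tool from outside, world axes, zero at the start; "torque": the same for the moment, N m; "grip_width": finger opening in m; "finger_force": force on a finger pad.
Only numpy, scipy, OpenCV 4.12 (cv2) and the standard library are available. Lean on these libraries where they do the work, as an engineer would, in place of code of your own. Each camera call takes 0.05 s, during which the arm holds its last target. There are 200 camera calls.

TASK

Take the hook pole out of its forked stand, hook it into the wire eye on top of the raised locker's front flap, and swing the flap all the way down until it lies open on its stop. Then unhook and hang the pole back in its stand as it was. Touch the locker only with the pole, never with the hand, be gentle with the locker and its thin wire eye (stay under 20 N), and leave the two solder spools and the spray can where they stand.

Things in the scene. Friction and masses are not known exactly. Their poses are not given: they have to be found in the camera images.
- locker: Grey steel locker fixed to the bench on four 80 mm legs: 280 mm wide (y), 160 deep, top at 190. Origin: on the bench below the middle of the flap's hinge line. x to its back, y left, z up; its front (-x) faces the robot. The hinge line runs along y at x 0, z 90 mm. A 10 mm thick flap closes the front; a wire eye stands on the flap's top edge.
- flap (a joint): Angle of the flap, rad: 0 shut and upright; grows as its top swings to the locker's -x and down; 1.5 fully down, near level, on its stop. Starts 0 to 0.05. A friction hinge (about 0.36 N m: 3 to 4 N at the eye) lets it stay wherever it is left; the stop is rigid, so come onto it slowly, watching the angle.
- flap_top (a point): Middle of the flap's top edge, 100 mm from the hinge line. z points up along the flap, x out of its back; turns with the flap. The eye's foot (30 mm along y, 6 high) is clamped on this edge anywhere up to 40 mm left or right (y) of here; the eye's place is NOT measured: find it by touch or sight. The clamp holds about 25 N along the edge.
- eye_mid (a point): Where the centre of the eye's crossbar would be if the eye stood at the flap's middle: x -22, z +25 mm from flap_top in the flap's axes, turning with it. Eye: U of 6 mm round wire; two legs, centres 22 mm apart in y (16 clear), lean 45 deg forward and up from the flap's edge (x 0, z +3) to the crossbar along y. With the flap shut a vertical pin can drop into it from above.
- stand: Pole stand fixed to the bench. Base 130 x 110 mm, 12 thick; post at the back, front face at x 54 mm; on it a level forked plate 8 thick, top at 130 mm, x -30 to 70, y -30 to 30. Its slot is 14 wide, open to the front (-x), ends at x 12. Origin: on the bench below the pole's seat; x to the back, z up. The pole hangs with its origin at x 0, y 0, z 130.
- pole: Hook pole, 161 mm long, about 140 g, hanging upright in the fork. Origin: underside centre of its handle, which rests on the fork. Handle: black block 36 (x) x 24 (y) x 60 mm; grip it across y about 35 mm above the origin. Below: steel shaft, 10 mm square to 32 mm down, then 8 mm round. In the stand its x points to the stand's back.
- hook_tip (a point): Lowest point of the hook tip: x 26, z -101 mm in the pole's frame. The shaft ends in a level shank (8 mm round, centre line 75 mm below the pole's origin) running 26 mm to +x, then an 8 mm round tip pointing straight down, reaching 22 mm below the shank's underside. Clear gap between shaft and tip 18 mm, open downwards, closed by the shank above.
- spool_a: Steel solder spool, 42 mm across, 38 mm high, standing on the bench; origin at its underside. Leave alone.
- spool_b: A second solder spool like the first. Leave alone.
- duster: Metal spray can, 56 mm across, 160 mm high, standing on the bench; origin at its underside. Leave alone.
Mind the look-alikes: they are no part of the job. Of the things like the pole, leave any that is brown, orange or pink; of the rest the larger one is meant.

How it is judged:
By the outcome, as a careful person would: the job done as asked, in the order asked, and still so for the second after the job is handed in, with the robot touching nothing.
It also fails if it takes over 72 s, if anything falls off the work surface, if the arm or the gripper's body presses on something with over 40 N, if the wrist force passes 120 N, or if a joint passes its speed limit or range.

## Working session

There is one attempt and no reset: what is moved stays moved. The work goes in short steps, Python scripts to look and compute and a tool call to move; the robot and the scene stay as the last step left them, time stands still between calls to the robot, and variables do not carry over. Pictures are saved under pics/ and viewed, at most 10 in all, crops included, and the job is handed in when it is done.

Besides the shell and the picture viewer there is one more tool, called after "Call:" in YAML: its name, and indented under it one key for each argument. send_rows: Moves the arm, as the interface text tells. Its arguments: {"type":"object","properties":{"series":{"type":"array","items":{"type":"array","items":{"type":"number"}}},"grip_force":{"type":"number"}},"required":["series"]}

```bash
ls; mkdir -p pics; python3 - <<'E'
from station import manip,get_image
import cv2,numpy as np
s=manip.sense();print({k:np.round(v,3).tolist() for k,v in s.items()})
ims=[]
for n in("side","top","wrist"):
    d=get_image(n);cv2.imwrite(f"pics/{n}0.png",d["frame"]);print(n,d["fx"],d["fy"],d["cx"],d["cy"],np.round(d["cam_to_world"],3).tolist())
E
```

```text
pics
{'time': 0.0, 'joints': [-1.335, 0.381, 1.298, -0.0, 1.464, -0.215], 'dq': [0.0, 0.002, 0.0, 0.0, -0.001, 0.0], 'tau': [-0.002, -44.848, -23.128, -0.0, 0.005, -0.0], 'tool_pos': [0.24, -0.495, 0.231], 'orientation': [[0.9, 0.436, -0.0], [0.436, -0.9, 0.001], [0.0, -0.001, -1.0]], 'contact_force': [1.366, 0.66, 0.04], 'torque': [0.027, 0.022, -0.044], 'finger_force': 0.0, 'grip_width': 0.085}
side 615.5028148815419 615.5028148815419 298.4404485054051 235.68967812568334 [[-0.814, -0.355, 0.46, -0.158], [-0.581, 0.481, -0.657, 0.962], [0.012, -0.801, -0.598, 0.99], [0.0, 0.0, 0.0, 1.0]]
top 569.0023619123265 569.0023619123265 317.49460617294926 244.59984206934604 [[-0.022, -0.994, 0.109, 0.335], [-1.0, 0.023, 0.005, 0.047], [-0.008, -0.109, -0.994, 1.415], [0.0, 0.0, 0.0, 1.0]]
wrist 371.64829954431775 371.64829954431775 320.4641192319356 246.67097445647508 [[0.435, -0.861, -0.263, 0.306], [-0.9, -0.417, -0.125, -0.463], [-0.001, 0.291, -0.957, 0.374], [0.0, 0.0, 0.0, 1.0]]
```

View pics/side0.png

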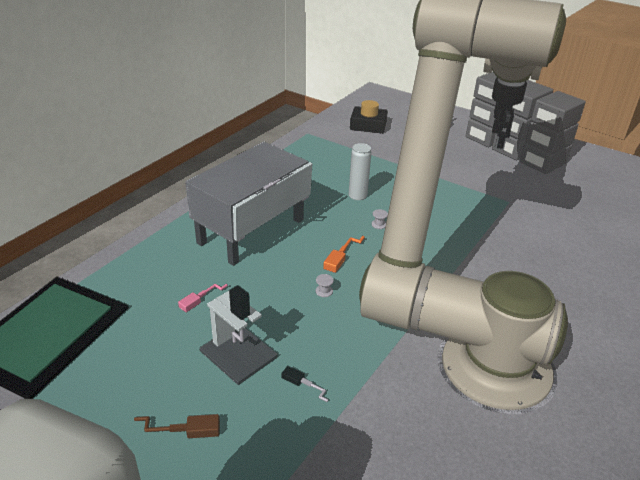

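View pics/top0.png

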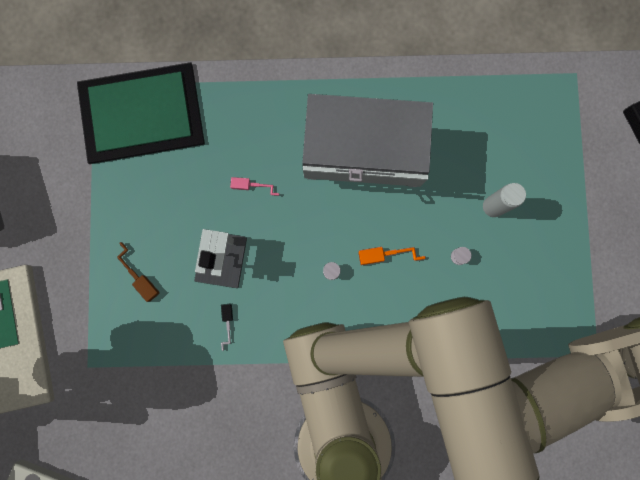

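The candidates, as side / top pixels:
- Black pole upright in the stand: (239,302) / (207,260).
- Small black pole lying on the bench: (293,375) / (227,313).
- Brown: (200,426) / (145,288).
- Orange: (335,260) / (372,256).
- Pink: (190,302) / (240,184).

The black one in the stand is meant: it isn't brown, orange or pink, and it is larger than the other black one. The eye shows at about top (356,175). I'll confirm with one enlarged crop.

```bash
python3 - <<'E'
import cv2,numpy as np
t=cv2.imread("pics/top0.png");s=cv2.imread("pics/side0.png")
a=cv2.resize(t[220:320,180:280],(400,400),interpolation=cv2.INTER_CUBIC)
b=cv2.resize(s[275:375,190:290],(400,400),interpolation=cv2.INTER_CUBIC)
c=cv2.resize(t[150:190,295:445],(600,160),interpolation=cv2.INTER_CUBIC)
o=np.zeros((560,800,3),np.uint8);o[:400,:400]=a;o[:400,400:]=b;o[400:,:600]=c
cv2.imwrite("pics/crop1.png",o)
E
```

```text
(no output)
```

View pics/crop1.png

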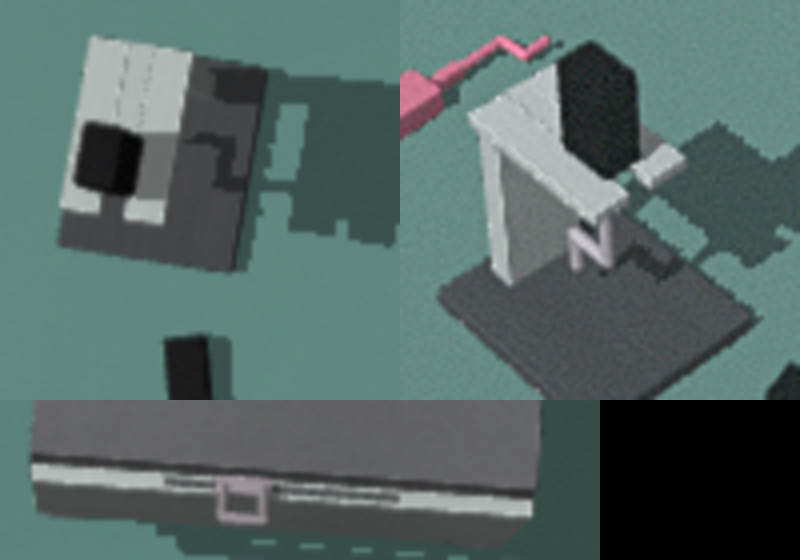

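The crop confirms it: the larger black pole hangs in the stand, with its hook pointing to the stand's back (image-up in the top view). Now I'll measure.

```bash
cat > h.py <<'E'
import numpy as np,cv2
from station import manip,get_image
def ray(d,p):
    p=np.asarray(p,float);u=(p-[d["cx"],d["cy"]])/[d["fx"],d["fy"]]
    if d.get("fish"):
        r=np.hypot(*u);v=np.array([*(u/r*np.sin(r)),np.cos(r)])
    else: v=np.array([*u,1.])
    M=np.array(d["cam_to_world"]);v=M[:3,:3]@v
    return M[:3,3],v/np.linalg.norm(v)
def plane(d,p,z):
    o,v=ray(d,p);return o+v*(z-o[2])/v[2]
def tri(d1,p1,d2,p2):
    (a,u),(b,v)=ray(d1,p1),ray(d2,p2)
    t=np.linalg.lstsq(np.c_[u,-v],b-a,rcond=None)[0]
    P,Q=a+u*t[0],b+v*t[1];return (P+Q)/2,np.linalg.norm(P-Q)
def proj(d,P):
    M=np.linalg.inv(np.array(d["cam_to_world"]));c=M[:3,:3]@P+M[:3,3]
    if d.get("fish"):
        r=np.hypot(c[0],c[1]);a=np.arctan2(r,c[2]);u=c[:2]/r*a
    else:u=c[:2]/c[2]
    return u*[d["fx"],d["fy"]]+[d["cx"],d["cy"]]
def cam(n):
    d=get_image(n);d["fish"]=n=="wrist";return d
E
python3 - <<'E'
from h import *
T=cam("top");S=cam("side")
tc=lambda u,v:(180+u/4-.4,220+v/4-.4); sc=lambda u,v:(190+(u-400)/4-.4,275+v/4-.4)
pr=lambda n,a,b:print(n,*[np.round(x*1000,1) for x in tri(T,a,S,b)])
pr("BL",tc(92,38),sc(470,118));pr("FL",tc(60,207),sc(600,222));pr("FR",tc(163,222),sc(685,158))
for n,p in dict(BL=(92,38),BR=(192,52),FL=(60,207),FR=(163,222)).items():print(n,np.round(plane(T,tc(*p),.13)*1000,1))
lc=lambda u,v:(295+u/4-.4,150+v/4-.4)
for n,p in dict(flapL=(32,64),flapLb=(32,80),flapR=(532,102),flapRb=(532,118)).items():print(n,np.round(plane(T,lc(*p),.19)*1000,1))
for n,p in dict(barL=(219,119),barR=(266,120)).items():print(n,np.round(plane(T,lc(*p),.215)*1000,1))
# black handle
for n,d,box in(("top",T,(180,220,250,300)),("side",S,(215,275,265,330))):
    x0,y0,x1,y1=box;m=(d["frame"][y0:y1,x0:x1].max(2)<45).astype(np.uint8)
    k,l,st,c=cv2.connectedComponentsWithStats(m);i=1+st[1:,4].argmax()
    print(n,st[i][:2]+[x0,y0],st[i][2:],c[i]+[x0,y0])
E
```

```text
BL [517.9 315.4 128.5] 0.2
FL [420.1 332.7 127.4] 3.6
FR [411.5 274.8 129.6] 0.5
BL [517.6 315.  130. ]
BR [508.2 257.9 130. ]
FL [421.4 333.2 130. ]
FR [411.6 274.8 130. ]
flapL [645.   82.2 190. ]
flapLb [636.   82.3 190. ]
flapR [ 617.2 -191.5  190. ]
flapRb [ 608.2 -191.1  190. ]
barL [606.1 -18.4 215. ]
barR [605.  -43.6 215. ]
top [199 251] [ 17  18 223] [207.06726457 259.69955157]
side [230 286] [ 20  33 442] [239.46832579 302.37556561]
```

```bash
cat >> h.py <<'E'
def yawof(R):return np.arctan2(R[1,0],R[0,0])
def legs(targets,closure):
    """targets: list of (xyz, yaw_deg); prints end shift of a call from the previous pose, tool pointing down"""
    s=manip.sense();p=np.array(s["tool_pos"]);y=yawof(np.array(s["orientation"]))
    for t,yd in targets:
        R=np.array([[np.cos(y),np.sin(y),0],[np.sin(y),-np.cos(y),0],[0,0,-1]])
        d=R.T@(np.array(t)-p);dt=(np.degrees(y)-yd+180)%360-180
        print("shift mm",np.round(d*1000,1),"turn units",round(dt/6,3))
        p=np.array(t);y=np.radians(yd)
E
python3 - <<'E'
from h import *
a=np.array([.24,-.495,.231]);b=np.array([.445,.299,.281])
legs([(a+(b-a)*f,25.8-35.8*f) for f in(1/3,2/3,1)],0)
E
```

```text
shift mm [ 177.2 -208.2  -16.6] turn units 1.994
shift mm [ 129.8 -240.6  -16.7] turn units 1.989
shift mm [  77.2 -262.2  -16.7] turn units 1.989
```

Call:
send_rows:
  series:
    - [0.022, -0.026, -0.002, 0.25, 0]
    - [0.044, -0.052, -0.004, 0.5, 0]
    - [0.066, -0.078, -0.006, 0.75, 0]
    - [0.089, -0.104, -0.008, 1.0, 0]
    - [0.111, -0.13, -0.01, 1.25, 0]
    - [0.133, -0.156, -0.012, 1.5, 0]
    - [0.155, -0.182, -0.014, 1.75, 0]
    - [0.177, -0.208, -0.017, 2.0, 0]

```text
time: 0.92
tool_pos: [0.3083, -0.229, 0.2483]
orientation: [[0.971, 0.237, -0.0], [0.237, -0.971, 0.0], [0.0, -0.0, -1.0]]
contact_force: [-0.1, 0.7, 0.2]
grip_width: 0.0852
finger_force: 0.0
```

Call:
send_rows:
  series:
    - [0.016, -0.03, -0.002, 0.25, 0]
    - [0.032, -0.06, -0.004, 0.5, 0]
    - [0.049, -0.09, -0.006, 0.75, 0]
    - [0.065, -0.12, -0.008, 1.0, 0]
    - [0.081, -0.15, -0.01, 1.25, 0]
    - [0.097, -0.18, -0.012, 1.5, 0]
    - [0.114, -0.21, -0.014, 1.75, 0]
    - [0.13, -0.24, -0.017, 2.0, 0]

```text
time: 1.58
tool_pos: [0.3771, 0.0352, 0.2655]
orientation: [[1.0, 0.031, 0.0], [0.031, -1.0, -0.0], [0.0, 0.0, -1.0]]
contact_force: [-0.2, -0.7, 0.1]
grip_width: 0.086
finger_force: 0.0
```

Call:
send_rows:
  series:
    - [0.011, -0.037, -0.002, 0.3, 0]
    - [0.022, -0.074, -0.005, 0.6, 0]
    - [0.033, -0.111, -0.008, 0.9, 0]
    - [0.044, -0.148, -0.01, 1.2, 0]
    - [0.055, -0.185, -0.013, 1.5, 0]
    - [0.066, -0.222, -0.015, 1.75, 0]
    - [0.077, -0.262, -0.017, 2.0, 0]
    - [0.077, -0.262, -0.017, 2.0, 0]

```text
time: 2.25
tool_pos: [0.4463, 0.303, 0.2816]
orientation: [[0.985, -0.173, -0.0], [-0.173, -0.985, 0.002], [-0.001, -0.001, -1.0]]
contact_force: [-0.9, -0.1, -0.2]
grip_width: 0.0853
finger_force: 0.0
```

```bash
python3 - <<'E'
from h import *
s=manip.sense();print(s["time"],np.round(s["tool_pos"],4),np.degrees(yawof(np.array(s["orientation"]))),np.round(s["joints"],2))
W=cam("wrist");cv2.imwrite("pics/w1.png",W["frame"]);np.save("w1.npy",W["cam_to_world"])
T=cam("top");cv2.imwrite("pics/t1.png",T["frame"])
o=np.array([.445,.299,0]);c,n=np.cos(np.radians(-10)),np.sin(np.radians(-10))
for x,y,z in[(70,30,130),(70,-30,130),(-30,30,130),(-30,-30,130),(18,12,190),(18,-12,190),(-18,12,190),(-18,-12,190)]:
    print(x,y,z,np.round(proj(W,o+np.array([c*x-n*y,n*x+c*y,z])/1000)))
E
```

```text
2.25 [0.4463 0.303  0.2816] -9.981242251232779 [0.38 0.33 1.23 0.   1.58 2.12]
70 30 130 [288. 143.]
70 -30 130 [364. 143.]
-30 30 130 [290. 264.]
-30 -30 130 [361. 264.]
18 12 190 [309. 225.]
18 -12 190 [346. 225.]
-18 12 190 [309. 277.]
-18 -12 190 [344. 277.]
```

View pics/w1.png

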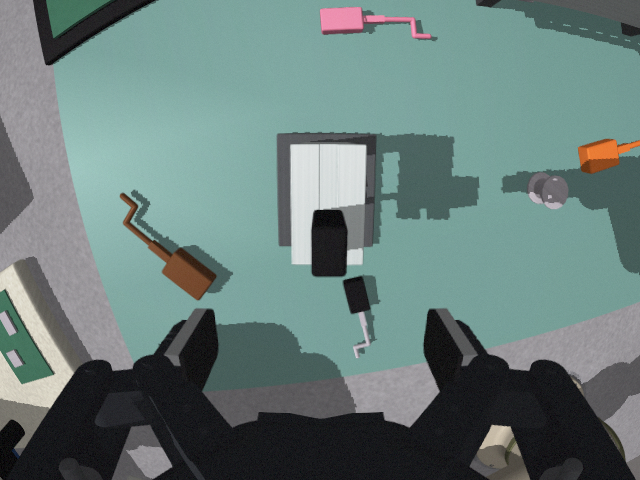

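The wrist view shows the stand plate at (291–366, 143–264) and the handle top at (311–348, 224–276). That is within 2 px of my prediction, so the stand sits about 1.6 mm further to -y. The pole can be gripped.

```bash
python3 - <<'E'
from h import *
p=[.4447,.2974];legs([((*p,.215),-10),((*p,.147),-10)],0)
E
```

```text
shift mm [-0.6  1.4 66.6] turn units -0.004
shift mm [ 0.  0. 68.] turn units 0.0
```

Call:
send_rows:
  series:
    - [0, 0.001, 0.015, 0, 0]
    - [0, 0.0015, 0.03, 0, 0]
    - [0, 0.0015, 0.05, 0, 0]
    - [0, 0.0015, 0.07, 0, 0]
    - [0, 0.0015, 0.09, 0, 0]
    - [0, 0.0015, 0.11, 0, 0]
    - [0, 0.0015, 0.125, 0, 0]
    - [0, 0.0015, 0.134, 0, 0]
  grip_force: 40

```text
time: 3.02
tool_pos: [0.4449, 0.2947, 0.147]
orientation: [[0.984, -0.178, -0.002], [-0.178, -0.984, -0.001], [-0.002, 0.001, -1.0]]
contact_force: [0.3, -0.7, -0.1]
grip_width: 0.0852
finger_force: 0.0
```

Call:
send_rows:
  series:
    - [0, 0, 0, 0, 120]
    - [0, 0, 0, 0, 140]
    - [0, 0, 0, 0, 160]
    - [0, 0, 0, 0, 180]
    - [0, 0, 0, 0, 200]
    - [0, 0, 0, 0, 220]
    - [0, 0, 0, 0, 240]
    - [0, 0, 0, 0, 255]
  grip_force: 40

```text
time: 3.68
tool_pos: [0.4459, 0.2964, 0.1492]
orientation: [[0.984, -0.176, 0.002], [-0.176, -0.984, 0.0], [0.001, -0.001, -1.0]]
contact_force: [-1.0, 0.1, 5.5]
grip_width: 0.0237
finger_force: 45.1
```

Call:
send_rows:
  series:
    - [0, 0, 0, 0, 255]
    - [0, 0, 0, 0, 255]
    - [0, 0, 0, 0, 255]
    - [0, 0, 0, 0, 255]
    - [0, 0, 0, 0, 255]
    - [0, 0, 0, 0, 255]
    - [0, 0, 0, 0, 255]
    - [0, 0, 0, 0, 255]
  grip_force: 100

```text
time: 4.35
tool_pos: [0.4459, 0.2964, 0.1493]
orientation: [[0.984, -0.176, 0.002], [-0.176, -0.984, 0.0], [0.002, -0.001, -1.0]]
contact_force: [-0.6, -0.6, 7.2]
grip_width: 0.0232
finger_force: 97.3
```

```bash
python3 - <<'E'
from h import *
W=cam("wrist");S=cam("side")
o=np.hstack([cv2.resize(W["frame"][180:380,220:420],(400,400)),cv2.resize(S["frame"][240:360,170:290],(400,400))]);cv2.imwrite("pics/g1.png",o)
s=manip.sense();print(s)
E
```

```text
{'time': 4.45, 'joints': array([ 3.65535320e-01,  4.29707539e-01,  1.47269941e+00, -1.48130994e-04,
        1.23745226e+00,  2.11371538e+00]), 'dq': array([-0.00183787,  0.00052372,  0.00051399,  0.00093974, -0.00011014,
       -0.00047934]), 'tau': array([-4.65708144e-02, -4.11304271e+01, -1.88499087e+01,  9.02900635e-02,
       -3.09287198e-01, -1.04624880e-02]), 'tool_pos': array([0.4458613 , 0.29642051, 0.14927421]), 'orientation': array([[ 9.84315945e-01, -1.76406730e-01,  1.66895594e-03],
       [-1.76407758e-01, -9.84317055e-01,  4.88889955e-04],
       [ 1.55653832e-03, -7.75638955e-04, -9.99998488e-01]]), 'contact_force': array([-1.75933873, -1.11223312,  6.58504158]), 'torque': array([-0.14003641,  0.2213166 , -0.02143478]), 'finger_force': 97.33534812927246, 'grip_width': 0.023019339657079082}
```

View pics/g1.png

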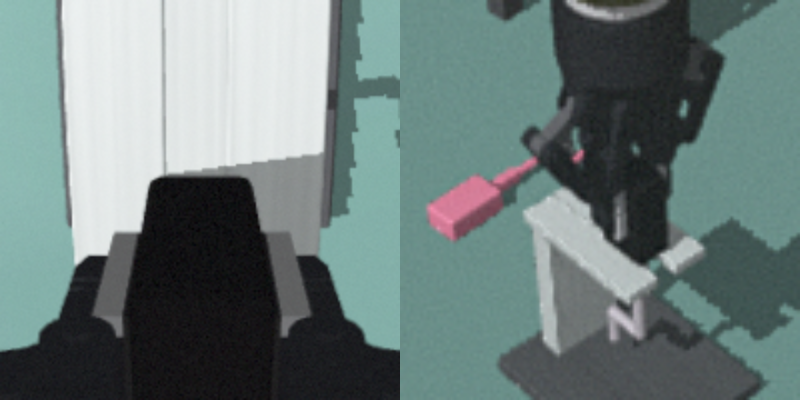

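The pole is gripped squarely: handle between the pads in the wrist crop, hook still free under the fork in the side crop. Next I lift it 8 mm and slide it 90 mm out to the front.

Call:
send_rows:
  series:
    - [0, 0, -0.003, 0, 255]
    - [0, 0, -0.006, 0, 255]
    - [0, 0, -0.009, 0, 255]
    - [0, 0, -0.009, 0, 255]
    - [-0.01, 0, -0.009, 0, 255]
    - [-0.022, 0, -0.009, 0, 255]
    - [-0.036, 0, -0.009, 0, 255]
    - [-0.05, 0, -0.009, 0, 255]
  grip_force: 110

```text
time: 5.12
tool_pos: [0.3944, 0.3052, 0.1571]
orientation: [[0.984, -0.177, -0.001], [-0.177, -0.984, -0.0], [-0.001, 0.0, -1.0]]
contact_force: [-0.4, -0.2, -2.4]
grip_width: 0.0232
finger_force: 107.6
```

Call:
send_rows:
  series:
    - [-0.015, 0, 0, 0, 255]
    - [-0.03, 0, 0, 0, 255]
    - [-0.042, 0, 0, 0, 255]
    - [-0.042, 0, -0.005, 0, 255]
    - [-0.042, 0, -0.03, 0, 255]
    - [-0.042, 0, -0.06, 0, 255]
    - [-0.042, 0, -0.09, 0, 255]
    - [-0.042, 0, -0.12, 0, 255]

```text
time: 5.78
tool_pos: [0.3549, 0.3123, 0.2792]
orientation: [[0.984, -0.177, 0.0], [-0.177, -0.984, 0.0], [0.0, -0.0, -1.0]]
contact_force: [0.8, 0.1, -1.5]
grip_width: 0.0232
finger_force: 107.7
```

```bash
python3 - <<'E'
from h import *
s=manip.sense();print(np.round(s["tool_pos"],4),s["contact_force"])
# measured eye in locker coordinates and hook target
y=np.radians(-5.8);ex=np.array([np.cos(y),np.sin(y)]);ey=np.array([-ex[1],ex[0]])
bar=np.array([.6055,-.031]); 
p=bar+.010*ex-.025*ex   # tip centre 10 mm behind bar, minus tip offset -> TCP
print(p)
# stage 60 mm higher and 40 mm in front
st=np.array([*(p-.04*ex),.40]); now=s["tool_pos"];mid=(now+st)/2;mid[2]=.36
legs([((*mid,),-8),((*st,),-5.8)],255)
E
```

```text
[0.3549 0.3123 0.2792] [ 0.7752355   0.12496435 -1.48637002]
[ 0.59057679 -0.02948416]
shift mm [126.3 148.9 -80.8] turn units -0.362
shift mm [120.5 153.6 -40. ] turn units -0.367
```

Call:
send_rows:
  series:
    - [0.016, 0.018, -0.015, -0.05, 255]
    - [0.032, 0.037, -0.03, -0.1, 255]
    - [0.048, 0.056, -0.045, -0.15, 255]
    - [0.063, 0.075, -0.06, -0.2, 255]
    - [0.079, 0.093, -0.07, -0.25, 255]
    - [0.095, 0.112, -0.075, -0.3, 255]
    - [0.11, 0.13, -0.08, -0.35, 255]
    - [0.126, 0.149, -0.081, -0.36, 255]

```text
time: 6.45
tool_pos: [0.4532, 0.1424, 0.3596]
orientation: [[0.99, -0.139, 0.002], [-0.139, -0.99, 0.0], [0.002, -0.0, -1.0]]
contact_force: [0.5, 1.1, -1.1]
grip_width: 0.023
finger_force: 108.0
```

Call:
send_rows:
  series:
    - [0.018, 0.022, -0.01, -0.05, 255]
    - [0.036, 0.045, -0.015, -0.1, 255]
    - [0.055, 0.07, -0.02, -0.15, 255]
    - [0.073, 0.093, -0.03, -0.2, 255]
    - [0.091, 0.116, -0.035, -0.25, 255]
    - [0.108, 0.138, -0.04, -0.3, 255]
    - [0.12, 0.154, -0.04, -0.37, 255]
    - [0.12, 0.154, -0.04, -0.37, 255]

```text
time: 7.12
tool_pos: [0.5514, -0.029, 0.3975]
orientation: [[0.995, -0.104, -0.001], [-0.104, -0.995, -0.001], [-0.001, 0.001, -1.0]]
contact_force: [-0.2, -0.7, -1.9]
grip_width: 0.0229
finger_force: 108.1
```

```bash
python3 - <<'E'
from h import *
W=cam("wrist");s=manip.sense();print(s["time"],np.round(s["tool_pos"],4),np.degrees(yawof(np.array(s["orientation"]))),np.round(s["joints"],2))
cv2.imwrite("pics/w2.png",W["frame"])
import pickle;pickle.dump((W,s),open("w2.pkl","wb"))
p=s["tool_pos"];R=np.array(s["orientation"])
print("tip pred",proj(W,p+R@[.025,0,.1203]))
for q in[(.6061,-.0184,.215),(.605,-.0436,.215),(.6405,.0822,.19),(.6127,-.1913,.19)]:print(proj(W,np.array(q)))
E
```

```text
7.1667 [ 0.5506 -0.0273  0.3977] -5.939941313794496 [-0.26  0.33  0.91 -0.    1.9   1.41]
tip pred [318.11415783 206.97262561]
[301.70707783 160.62780747]
[330.65559792 158.81303619]
[195.95201191 137.94403314]
[477.49537867 139.40377851]
```

View pics/w2.png

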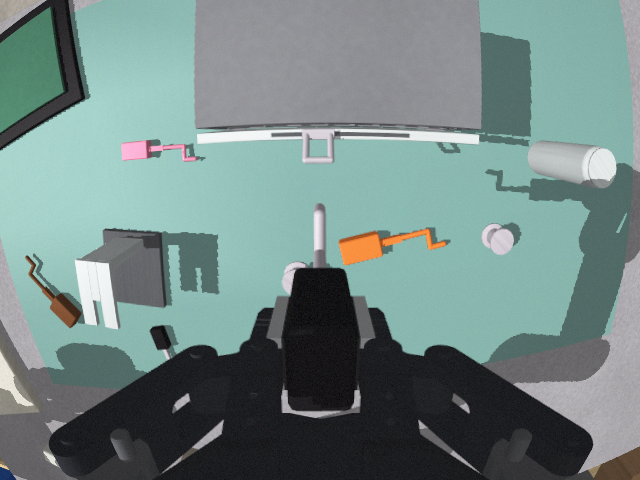

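The wrist view shows the eye's crossbar at (304–333, 159) and the hook tip at (320, 205), both within 2 px of prediction with the same bias. The relative position is therefore good. I'll stage above the eye.

Call:
send_rows:
  series:
    - [0.006, 0, 0.004, 0, 255]
    - [0.012, -0.001, 0.008, 0, 255]
    - [0.02, -0.001, 0.016, 0, 255]
    - [0.028, -0.0015, 0.024, 0, 255]
    - [0.035, -0.0015, 0.03, 0, 255]
    - [0.0395, -0.0015, 0.033, 0, 255]
    - [0.0395, -0.0015, 0.033, 0, 255]
    - [0.0395, -0.0015, 0.033, 0, 255]

```text
time: 7.83
tool_pos: [0.5897, -0.0281, 0.3651]
orientation: [[0.995, -0.101, -0.001], [-0.101, -0.995, 0.0], [-0.001, -0.0, -1.0]]
contact_force: [-0.2, 0.2, -1.3]
grip_width: 0.0233
finger_force: 108.1
```

```bash
python3 - <<'E'
from h import *
W=cam("wrist");S=cam("side");s=manip.sense();print(s["time"],np.round(s["tool_pos"],4),np.degrees(yawof(np.array(s["orientation"]))),s["contact_force"])
a=cv2.resize(W["frame"][120:270,220:420],(400,300),interpolation=cv2.INTER_CUBIC)
b=cv2.resize(S["frame"][110:230,200:360],(400,300),interpolation=cv2.INTER_CUBIC)
cv2.imwrite("pics/w3.png",np.hstack([a,b]))
p=s["tool_pos"];R=np.array(s["orientation"])
t=p+R@[.025,0,.1203];print(t,"tip W",proj(W,t)-[220,120],"S",proj(S,t)-[200,110])
for q in[(.6061,-.0184,.215),(.605,-.0436,.215)]:print(proj(W,np.array(q))-[220,120],proj(S,np.array(q))-[200,110])
E
```

```text
7.9333 [ 0.5894 -0.0281  0.3658] -5.789245484028127 [-0.23288267  0.70414979 -1.40342092]
[ 0.61435511 -0.03061993  0.24556274] tip W [100.62755322  85.87736918] S [72.33906169 59.70313003]
[86.51696567 90.39512792] [72.13733218 74.05233379]
[117.88797299  88.62646343] [78.90774618 69.71437326]
```

View pics/w3.png

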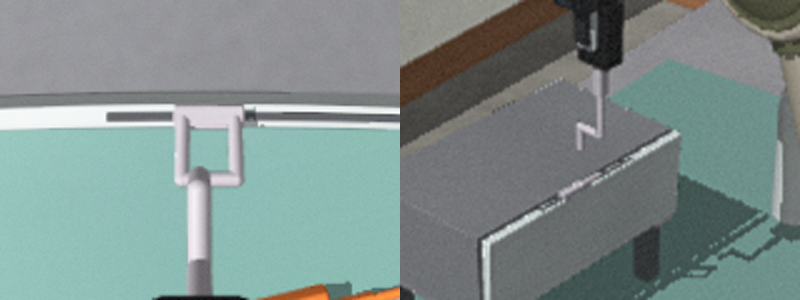

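The crop shows the tip at column 100 and the eye centred at about column 104 (half-scale px), so the tip is about 2.6 mm too far to +y. I'll correct that while lowering.

Call:
send_rows:
  series:
    - [0, 0.0013, 0, 0, 255]
    - [0.0005, 0.0026, 0.003, 0, 255]
    - [0.0005, 0.0026, 0.008, 0, 255]
    - [0.0005, 0.0026, 0.014, 0, 255]
    - [0.0005, 0.0026, 0.02, 0, 255]
    - [0.0005, 0.0026, 0.026, 0, 255]
    - [0.0005, 0.0026, 0.03, 0, 255]
    - [0.0005, 0.0026, 0.032, 0, 255]

```text
time: 8.6
tool_pos: [0.5896, -0.0307, 0.3324]
orientation: [[0.995, -0.101, -0.001], [-0.101, -0.995, 0.0], [-0.001, -0.0, -1.0]]
contact_force: [0.8, 0.8, -2.6]
grip_width: 0.0227
finger_force: 108.1
```

```bash
python3 - <<'E'
from h import *
W=cam("wrist");s=manip.sense();print(s["time"],np.round(s["tool_pos"],4),s["contact_force"])
a=cv2.resize(W["frame"][120:270,220:420],(800,600),interpolation=cv2.INTER_CUBIC)
cv2.imwrite("pics/w4.png",a)
E
```

```text
8.65 [ 0.5896 -0.0307  0.3324] [ 0.40419424 -0.36765185 -2.18381212]
```

View pics/w4.png

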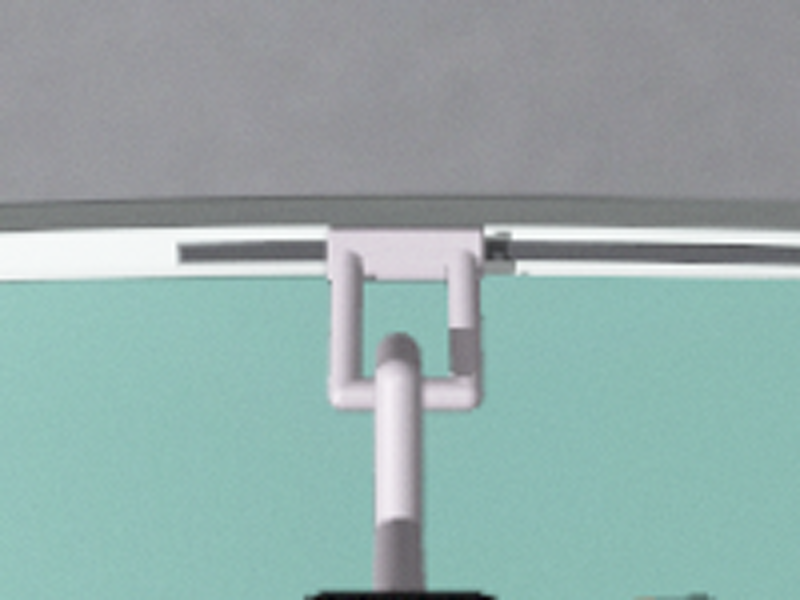

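The tip is inside the loop, almost centred (398 against 405 px). I'll lower it the last 11 mm and work out the arc.

Call:
send_rows:
  series:
    - [0, 0.0005, 0.002, 0, 255]
    - [0, 0.001, 0.004, 0, 255]
    - [0, 0.001, 0.006, 0, 255]
    - [0, 0.001, 0.008, 0, 255]
    - [0, 0.001, 0.01, 0, 255]
    - [0, 0.001, 0.011, 0, 255]
    - [0, 0.001, 0.011, 0, 255]
    - [0, 0.001, 0.011, 0, 255]

```text
time: 9.32
tool_pos: [0.5896, -0.0318, 0.3223]
orientation: [[0.995, -0.101, 0.0], [-0.101, -0.995, -0.0], [0.0, 0.0, -1.0]]
contact_force: [1.0, 0.6, -2.4]
grip_width: 0.023
finger_force: 108.1
```

```bash
python3 - <<'E'
from h import *
s=manip.sense();print(s["time"],np.round(s["tool_pos"],4),s["contact_force"])
for t in np.arange(0,1.51,.05):
    xc=-22*np.cos(t)-125*np.sin(t);zc=125*np.cos(t)-22*np.sin(t)
    dl=np.interp(t,[.4,1.0],[4,-1]);lead=np.interp(t,[.0,.8,1.2],[-2,-2,0])
    print(round(t,2),"x %.1f z(down) %.1f"%(xc+22+lead,-(zc-125+dl-4)))
E
```

```text
9.3167 [ 0.5896 -0.0318  0.3223] [ 1.03169271  0.56091461 -2.39228445]
0.0 x -2.0 z(down) -0.0
0.05 x -8.2 z(down) 1.3
0.1 x -14.4 z(down) 2.8
0.15 x -20.4 z(down) 4.7
0.2 x -26.4 z(down) 6.9
0.25 x -32.2 z(down) 9.3
0.3 x -38.0 z(down) 12.1
0.35 x -43.5 z(down) 15.1
0.4 x -48.9 z(down) 18.4
0.45 x -54.2 z(down) 22.4
0.5 x -59.2 z(down) 26.7
0.55 x -64.1 z(down) 31.2
0.6 x -68.7 z(down) 35.9
0.65 x -73.2 z(down) 40.9
0.7 x -77.4 z(down) 46.1
0.75 x -81.3 z(down) 51.5
0.8 x -85.0 z(down) 57.0
0.85 x -88.2 z(down) 62.8
0.9 x -91.1 z(down) 68.7
0.95 x -93.7 z(down) 74.8
1.0 x -96.1 z(down) 81.0
1.05 x -98.1 z(down) 86.9
1.1 x -99.9 z(down) 92.9
1.15 x -101.3 z(down) 99.0
1.2 x -102.5 z(down) 105.2
1.25 x -103.6 z(down) 111.5
1.3 x -104.3 z(down) 117.8
1.35 x -104.8 z(down) 124.1
1.4 x -104.9 z(down) 130.4
1.45 x -104.7 z(down) 136.8
1.5 x -104.2 z(down) 143.1
```

Call:
send_rows:
  series:
    - [-0.001, 0, 0, 0, 255]
    - [-0.002, 0, 0, 0, 255]
    - [-0.004, 0, 0.0005, 0, 255]
    - [-0.006, 0, 0.001, 0, 255]
    - [-0.008, 0, 0.0013, 0, 255]
    - [-0.011, 0, 0.002, 0, 255]
    - [-0.0144, 0, 0.0028, 0, 255]
    - [-0.0174, 0, 0.0037, 0, 255]

```text
time: 9.98
tool_pos: [0.5721, -0.03, 0.3184]
orientation: [[0.995, -0.101, 0.0], [-0.101, -0.995, -0.0], [0.0, 0.0, -1.0]]
contact_force: [3.3, -0.5, -4.8]
grip_width: 0.0223
finger_force: 107.8
```

Call:
send_rows:
  series:
    - [-0.003, 0, 0.001, 0, 255]
    - [-0.006, 0, 0.002, 0, 255]
    - [-0.009, 0, 0.0032, 0, 255]
    - [-0.012, 0, 0.0044, 0, 255]
    - [-0.015, 0, 0.0057, 0, 255]
    - [-0.0175, 0, 0.007, 0, 255]
    - [-0.0206, 0, 0.0084, 0, 255]
    - [-0.0206, 0, 0.0084, 0, 255]

```text
time: 10.65
tool_pos: [0.5512, -0.0278, 0.3101]
orientation: [[0.995, -0.101, -0.001], [-0.101, -0.995, 0.0], [-0.001, -0.0, -1.0]]
contact_force: [3.1, -0.2, -4.7]
grip_width: 0.0228
finger_force: 107.7
```

```bash
python3 - <<'E'
from h import *
S=cam("side");s=manip.sense();print(s["time"],np.round(s["tool_pos"],4),s["contact_force"],s["torque"])
cv2.imwrite("pics/s5.png",cv2.resize(S["frame"][90:270,170:370],(800,600)*1 if 0 else (666,600)))
E
```

```text
10.7 [ 0.5514 -0.0278  0.3103] [ 3.21556205 -0.54356685 -3.88093409] [-0.10238654 -0.76931365  0.00621647]
```

View pics/s5.png

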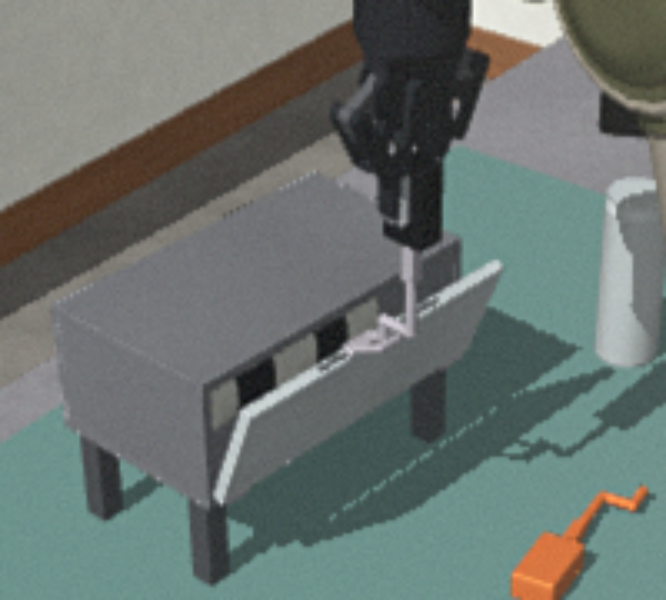

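The side view shows the hook in the eye and the flap open about 0.3 rad, with the pole upright and about 3 N of force. I'll continue.

Call:
send_rows:
  series:
    - [-0.0028, 0, 0.0015, 0, 255]
    - [-0.0055, 0, 0.003, 0, 255]
    - [-0.0109, 0, 0.0063, 0, 255]
    - [-0.0162, 0, 0.0103, 0, 255]
    - [-0.0212, 0, 0.0146, 0, 255]
    - [-0.0261, 0, 0.0191, 0, 255]
    - [-0.0284, 0, 0.0215, 0, 255]
    - [-0.0307, 0, 0.0238, 0, 255]

```text
time: 11.37
tool_pos: [0.5208, -0.0248, 0.2861]
orientation: [[0.995, -0.101, -0.0], [-0.101, -0.995, 0.0], [-0.0, -0.0, -1.0]]
contact_force: [4.0, -0.8, -2.4]
grip_width: 0.0232
finger_force: 107.8
```

Call:
send_rows:
  series:
    - [-0.0023, 0, 0.0025, 0, 255]
    - [-0.0045, 0, 0.005, 0, 255]
    - [-0.0087, 0, 0.0102, 0, 255]
    - [-0.0126, 0, 0.0156, 0, 255]
    - [-0.0163, 0, 0.0211, 0, 255]
    - [-0.0195, 0, 0.0269, 0, 255]
    - [-0.021, 0, 0.03, 0, 255]
    - [-0.0224, 0, 0.0328, 0, 255]

```text
time: 12.03
tool_pos: [0.4988, -0.0226, 0.2531]
orientation: [[0.995, -0.101, 0.0], [-0.101, -0.995, -0.0], [0.0, 0.0, -1.0]]
contact_force: [5.5, -0.8, -1.8]
grip_width: 0.023
finger_force: 108.0
```

```bash
python3 - <<'E'
from h import *
s=manip.sense();print(s["time"],np.round(s["tool_pos"],4),s["contact_force"],s["torque"])
E
```

```text
12.0333 [ 0.4988 -0.0226  0.2531] [ 5.46840652 -0.79738813 -1.80416827] [-0.25725851 -1.44699238  0.01526651]
```

Call:
send_rows:
  series:
    - [-0.0005, 0, 0.003, 0, 255]
    - [-0.001, 0, 0.006, 0, 255]
    - [-0.002, 0, 0.009, 0, 255]
    - [-0.003, 0, 0.012, 0, 255]
    - [-0.004, 0, 0.015, 0, 255]
    - [-0.005, 0, 0.018, 0, 255]
    - [-0.006, 0, 0.021, 0, 255]
    - [-0.007, 0, 0.024, 0, 255]

```text
time: 12.7
tool_pos: [0.492, -0.0218, 0.2294]
orientation: [[0.995, -0.101, 0.0], [-0.101, -0.995, 0.0], [0.0, -0.0, -1.0]]
contact_force: [3.6, 0.6, -0.1]
grip_width: 0.0229
finger_force: 108.1
```

```bash
python3 - <<'E'
from h import *
S=cam("side");W=cam("wrist");s=manip.sense();print(s["time"],np.round(s["tool_pos"],4),s["contact_force"],s["torque"])
a=cv2.resize(S["frame"][110:290,190:340],(500,600));b=cv2.resize(W["frame"][100:300,270:370],(300,600))
cv2.imwrite("pics/s6.png",np.hstack([a,b]))
E
```

```text
12.8 [ 0.4919 -0.0218  0.2291] [ 3.52571694 -0.22998687 -4.47684984] [-0.0937655  -0.9465715  -0.01116487]
```

View pics/s6.png

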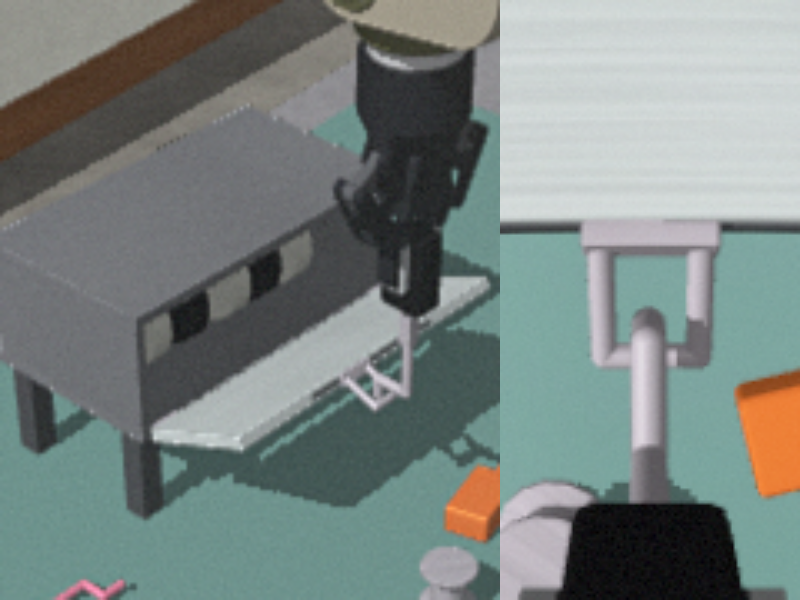

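The side and wrist crops show the flap at about 1.2 rad, with the hook still centred in the eye. I continue down more slowly and judge by the force readings.

Call:
send_rows:
  series:
    - [-0.001, 0, 0.003, 0, 255]
    - [-0.002, 0, 0.006, 0, 255]
    - [-0.003, 0, 0.009, 0, 255]
    - [-0.0035, 0, 0.012, 0, 255]
    - [-0.004, 0, 0.015, 0, 255]
    - [-0.0045, 0, 0.018, 0, 255]
    - [-0.005, 0, 0.021, 0, 255]
    - [-0.005, 0, 0.024, 0, 255]

```text
time: 13.47
tool_pos: [0.4879, -0.0214, 0.2058]
orientation: [[0.995, -0.101, 0.003], [-0.101, -0.995, -0.0], [0.003, 0.0, -1.0]]
contact_force: [5.3, -0.1, 0.7]
grip_width: 0.0228
finger_force: 108.2
```

Call:
send_rows:
  series:
    - [0, 0, 0.002, 0, 255]
    - [0, 0, 0.004, 0, 255]
    - [0, 0, 0.006, 0, 255]
    - [0, 0, 0.008, 0, 255]
    - [0, 0, 0.01, 0, 255]
    - [0, 0, 0.012, 0, 255]
    - [0, 0, 0.013, 0, 255]
    - [0, 0, 0.013, 0, 255]

```text
time: 14.13
tool_pos: [0.488, -0.0215, 0.1928]
orientation: [[0.995, -0.101, 0.003], [-0.101, -0.995, -0.0], [0.003, 0.0, -1.0]]
contact_force: [6.5, -0.3, -1.9]
grip_width: 0.0231
finger_force: 108.1
```

```bash
python3 - <<'E'
from h import *
s=manip.sense();print(s["time"],np.round(s["tool_pos"],4),s["contact_force"],s["torque"])
# flap near-end edge in the side view: predicted outer (+y) corner for angles
S=cam("side");cv2.imwrite("pics/s7.png",S["frame"])
y=np.radians(-5.8);ex=np.array([np.cos(y),np.sin(y)]);ey=np.array([-ex[1],ex[0]])
L=np.array([.6405,.0822])
for t in(1.3,1.35,1.4,1.45,1.5):
    P=L-.1*np.sin(t)*ex;print(t,np.round(proj(S,np.array([*P,.09+.1*np.cos(t)])),1))
g=cv2.cvtColor(S["frame"],cv2.COLOR_BGR2GRAY)
m=(g>150)&(S["frame"].astype(int).ptp(2) if 0 else (S["frame"].max(2).astype(int)-S["frame"].min(2))<25)
m=m.astype(np.uint8);m[:,:200]=0;m[:,345:]=0;m[:190]=0;m[275:]=0
k,l,st,c=cv2.connectedComponentsWithStats(m);i=1+st[1:,4].argmax();print(st[i])
ys,xs=np.where(l==i)
for f,n in((xs,"left"),(-xs,"right"),(-ys,"low")):
    j=f.argmin();print(n,xs[j],ys[j])
E
```

```text
14.1333 [ 0.488  -0.0215  0.1928] [ 6.47139851 -0.27219611 -1.93201389] [ 0.03743107 -1.83260327 -0.01897994]
1.3 [264.7 249.3]
1.35 [265.2 251.2]
1.4 [265.5 253. ]
1.45 [265.8 254.8]
1.5 [266.  256.6]
[ 236  198   78   58 1956]
left 236 237
right 313 219
low 264 255
```

The pull is now radial, because the bar is at its farthest reach. I'll ease off in x and let the shank do the pushing.

Call:
send_rows:
  series:
    - [0.001, 0, 0, 0, 255]
    - [0.002, 0, 0, 0, 255]
    - [0.003, 0, 0.001, 0, 255]
    - [0.003, 0, 0.002, 0, 255]
    - [0.003, 0, 0.003, 0, 255]
    - [0.003, 0, 0.004, 0, 255]
    - [0.003, 0, 0.005, 0, 255]
    - [0.003, 0, 0.005, 0, 255]

```text
time: 14.85
tool_pos: [0.4896, -0.0216, 0.1872]
orientation: [[0.995, -0.101, -0.001], [-0.101, -0.995, 0.0], [-0.001, -0.0, -1.0]]
contact_force: [1.3, -0.3, -2.3]
grip_width: 0.0228
finger_force: 108.1
```

```bash
cat > q.py <<'E'
from h import *
s=manip.sense();print(s["time"],np.round(s["tool_pos"],4),s["contact_force"],s["torque"])
fl=[];rows=[]
for i in range(3):
    S=cam("side")
    g=cv2.cvtColor(S["frame"],cv2.COLOR_BGR2GRAY)
    # flap inner face brightness edge along column 262..267 (front corner), sub-pixel vertical step
    m=((g>150)&((S["frame"].max(2).astype(int)-S["frame"].min(2))<25)).astype(np.uint8)
    m[:,:200]=0;m[:,345:]=0;m[:190]=0;m[275:]=0
    k,l,st,c=cv2.connectedComponentsWithStats(m);i=1+st[1:,4].argmax();ys,xs=np.where(l==i)
    rows.append([ys[xs==q].max() for q in(255,258,261,264,270,280)])
print(rows)
W=cam("wrist");s=manip.sense();print(np.round(s["contact_force"],2),np.round(s["tool_pos"],4))
E
python3 q.py
```

```text
14.85 [ 0.4896 -0.0216  0.1872] [ 1.31137453 -0.34051752 -2.30102007] [-0.03570332 -0.31080317 -0.02348986]
[[np.int64(250), np.int64(252), np.int64(253), np.int64(255), np.int64(248), np.int64(241)], [np.int64(250), np.int64(252), np.int64(253), np.int64(255), np.int64(248), np.int64(241)], [np.int64(250), np.int64(252), np.int64(253), np.int64(255), np.int64(248), np.int64(241)]]
[ 1.33  0.17 -1.89] [ 0.4898 -0.0216  0.1874]
```

Call:
send_rows:
  series:
    - [0, 0, 0.0005, 0, 255]
    - [0, 0, 0.001, 0, 255]
    - [0, 0, 0.0015, 0, 255]
    - [0, 0, 0.002, 0, 255]
    - [0, 0, 0.0025, 0, 255]
    - [0, 0, 0.003, 0, 255]
    - [0, 0, 0.0035, 0, 255]
    - [0, 0, 0.004, 0, 255]

```text
time: 15.72
tool_pos: [0.49, -0.0216, 0.1835]
orientation: [[0.995, -0.101, -0.0], [-0.101, -0.995, 0.0], [-0.0, -0.0, -1.0]]
contact_force: [0.6, -0.9, -2.0]
grip_width: 0.0229
finger_force: 108.0
```

```bash
python3 q.py
```

```text
15.7167 [ 0.49   -0.0216  0.1835] [ 0.56094887 -0.9194161  -2.03651944] [-0.02111878 -0.10565456  0.0062268 ]
[[np.int64(250), np.int64(252), np.int64(253), np.int64(255), np.int64(248), np.int64(241)], [np.int64(250), np.int64(252), np.int64(253), np.int64(255), np.int64(248), np.int64(241)], [np.int64(250), np.int64(252), np.int64(253), np.int64(255), np.int64(248), np.int64(241)]]
[-0.26 -0.05 -1.83] [ 0.49   -0.0216  0.1836]
```

Not touching yet, so I keep going down in steps.

Call:
send_rows:
  series:
    - [0, 0, 0.0005, 0, 255]
    - [0, 0, 0.001, 0, 255]
    - [0, 0, 0.0015, 0, 255]
    - [0, 0, 0.002, 0, 255]
    - [0, 0, 0.0025, 0, 255]
    - [0, 0, 0.003, 0, 255]
    - [0, 0, 0.0035, 0, 255]
    - [0, 0, 0.004, 0, 255]

```text
time: 16.58
tool_pos: [0.4901, -0.0217, 0.1796]
orientation: [[0.995, -0.101, 0.0], [-0.101, -0.995, -0.0], [0.0, 0.0, -1.0]]
contact_force: [0.7, 0.3, -0.7]
grip_width: 0.0229
finger_force: 108.0
```

```bash
python3 q.py
```

```text
16.5833 [ 0.4901 -0.0217  0.1796] [ 0.73505608  0.29694649 -0.70639156] [ 0.00214715 -0.00591194 -0.07283601]
[[np.int64(251), np.int64(253), np.int64(254), np.int64(255), np.int64(249), np.int64(242)], [np.int64(251), np.int64(253), np.int64(254), np.int64(255), np.int64(249), np.int64(242)], [np.int64(251), np.int64(253), np.int64(254), np.int64(255), np.int64(249), np.int64(242)]]
[-0.48  0.84 -1.34] [ 0.4901 -0.0217  0.1796]
```

Call:
send_rows:
  series:
    - [0, 0, 0.0003, 0, 255]
    - [0, 0, 0.0006, 0, 255]
    - [0, 0, 0.0009, 0, 255]
    - [0, 0, 0.0012, 0, 255]
    - [0, 0, 0.0015, 0, 255]
    - [0, 0, 0.0018, 0, 255]
    - [0, 0, 0.002, 0, 255]
    - [0, 0, 0.002, 0, 255]

```text
time: 17.45
tool_pos: [0.4901, -0.0217, 0.1777]
orientation: [[0.995, -0.101, 0.0], [-0.101, -0.995, -0.0], [0.0, 0.0, -1.0]]
contact_force: [0.3, 0.4, 0.5]
grip_width: 0.0231
finger_force: 108.0
```

```bash
python3 q.py
```

```text
17.45 [ 0.4901 -0.0217  0.1777] [0.26988377 0.36540802 0.48403892] [ 0.02810834 -0.14961275  0.00865842]
[[np.int64(251), np.int64(253), np.int64(254), np.int64(256), np.int64(249), np.int64(243)], [np.int64(251), np.int64(253), np.int64(254), np.int64(256), np.int64(249), np.int64(243)], [np.int64(251), np.int64(253), np.int64(254), np.int64(256), np.int64(249), np.int64(243)]]
[ 2.34 -0.21  0.37] [ 0.4901 -0.0217  0.1777]
```

Call:
send_rows:
  series:
    - [0, 0, 0.0003, 0, 255]
    - [0, 0, 0.0006, 0, 255]
    - [0, 0, 0.0009, 0, 255]
    - [0, 0, 0.0012, 0, 255]
    - [0, 0, 0.0015, 0, 255]
    - [0, 0, 0.0018, 0, 255]
    - [0, 0, 0.002, 0, 255]
    - [0, 0, 0.002, 0, 255]

```text
time: 18.32
tool_pos: [0.4903, -0.0217, 0.1767]
orientation: [[0.995, -0.101, 0.002], [-0.101, -0.995, -0.0], [0.002, 0.0, -1.0]]
contact_force: [-1.1, 1.1, 11.4]
grip_width: 0.0227
finger_force: 109.3
```

```bash
python3 q.py
```

```text
18.3167 [ 0.4903 -0.0217  0.1767] [-1.06415626  1.12956922 11.37152011] [ 0.14672527  0.33247455 -0.06815976]
[[np.int64(251), np.int64(253), np.int64(254), np.int64(256), np.int64(249), np.int64(243)], [np.int64(251), np.int64(253), np.int64(254), np.int64(256), np.int64(249), np.int64(243)], [np.int64(251), np.int64(253), np.int64(254), np.int64(256), np.int64(249), np.int64(243)]]
[-2.26  1.29 11.11] [ 0.4903 -0.0217  0.1768]
```

The force rose to 11–13 N at the expected height with no further motion, so the flap is on its stop. I unhook straight up, slowly.

Call:
send_rows:
  series:
    - [0, 0, -0.001, 0, 255]
    - [0, 0, -0.002, 0, 255]
    - [0, 0, -0.003, 0, 255]
    - [0, 0, -0.005, 0, 255]
    - [0, 0, -0.007, 0, 255]
    - [0, 0, -0.009, 0, 255]
    - [0, 0, -0.011, 0, 255]
    - [0, 0, -0.013, 0, 255]

```text
time: 19.18
tool_pos: [0.49, -0.0216, 0.1888]
orientation: [[0.995, -0.101, -0.0], [-0.101, -0.995, 0.0], [-0.0, -0.0, -1.0]]
contact_force: [1.1, -0.0, -2.8]
grip_width: 0.0228
finger_force: 108.3
```

```bash
python3 q.py
```

```text
19.1833 [ 0.49   -0.0216  0.1888] [ 1.11857417e+00 -8.82373462e-04 -2.83650640e+00] [-0.01800118 -0.32549381 -0.0474126 ]
[[np.int64(251), np.int64(253), np.int64(254), np.int64(256), np.int64(249), np.int64(243)], [np.int64(251), np.int64(253), np.int64(254), np.int64(256), np.int64(249), np.int64(243)], [np.int64(251), np.int64(253), np.int64(254), np.int64(256), np.int64(249), np.int64(243)]]
[ 0.05 -0.19 -2.04] [ 0.49   -0.0216  0.1887]
```

Call:
send_rows:
  series:
    - [0, 0, -0.003, 0, 255]
    - [0, 0, -0.006, 0, 255]
    - [0, 0, -0.012, 0, 255]
    - [0, 0, -0.025, 0, 255]
    - [0, 0, -0.05, 0, 255]
    - [0, 0, -0.08, 0, 255]
    - [0, 0, -0.11, 0, 255]
    - [0, 0, -0.13, 0, 255]

```text
time: 20.05
tool_pos: [0.4899, -0.0216, 0.322]
orientation: [[0.995, -0.101, 0.003], [-0.101, -0.995, -0.001], [0.003, 0.001, -1.0]]
contact_force: [-0.0, -0.5, -2.0]
grip_width: 0.0229
finger_force: 108.2
```

```bash
python3 q.py; python3 - <<'E'
from h import *
a=np.array([.49,-.0216,.3187]);b=np.array([.3549,.3123,.28])
legs([(a,-5.8),((a+b)/2,-8),(b,-10.2)],255)
E
```

```text
20.05 [ 0.4899 -0.0216  0.322 ] [-0.04317765 -0.51699803 -2.03669197] [-0.0265841  -0.02267928 -0.00399909]
[[np.int64(251), np.int64(253), np.int64(254), np.int64(256), np.int64(249), np.int64(243)], [np.int64(251), np.int64(253), np.int64(254), np.int64(256), np.int64(249), np.int64(243)], [np.int64(251), np.int64(253), np.int64(254), np.int64(256), np.int64(249), np.int64(243)]]
[ 0.32  0.77 -2.65] [ 0.4896 -0.0215  0.3183]
shift mm [ 0.4  0.  -0.4] turn units 0.001
shift mm [ -84.1 -159.3   19.3] turn units 0.367
shift mm [ -90.1 -155.9   19.3] turn units 0.367
```

Call:
send_rows:
  series:
    - [-0.006, -0.01, 0.001, 0, 255]
    - [-0.014, -0.026, 0.003, 0.05, 255]
    - [-0.024, -0.046, 0.005, 0.1, 255]
    - [-0.036, -0.068, 0.008, 0.16, 255]
    - [-0.048, -0.09, 0.011, 0.22, 255]
    - [-0.06, -0.113, 0.014, 0.27, 255]
    - [-0.072, -0.136, 0.017, 0.32, 255]
    - [-0.084, -0.159, 0.019, 0.37, 255]

```text
time: 20.92
tool_pos: [0.4206, 0.1465, 0.2981]
orientation: [[0.99, -0.14, -0.003], [-0.14, -0.99, -0.0], [-0.003, 0.001, -1.0]]
contact_force: [0.2, -0.3, -1.1]
grip_width: 0.0229
finger_force: 108.2
```

Call:
send_rows:
  series:
    - [-0.013, -0.022, 0.003, 0.05, 255]
    - [-0.026, -0.045, 0.006, 0.1, 255]
    - [-0.039, -0.068, 0.009, 0.16, 255]
    - [-0.052, -0.09, 0.012, 0.22, 255]
    - [-0.065, -0.113, 0.015, 0.27, 255]
    - [-0.078, -0.136, 0.018, 0.32, 255]
    - [-0.09, -0.156, 0.0195, 0.37, 255]
    - [-0.09, -0.156, 0.0195, 0.37, 255]

```text
time: 21.58
tool_pos: [0.3522, 0.3147, 0.2784]
orientation: [[0.985, -0.174, -0.004], [-0.174, -0.985, -0.001], [-0.004, 0.001, -1.0]]
contact_force: [-0.8, -0.7, -1.3]
grip_width: 0.0229
finger_force: 108.1
```

```bash
python3 - <<'E'
from h import *
import pickle
W=cam("wrist");S=cam("side");s=manip.sense();print(s["time"],np.round(s["tool_pos"],4),np.degrees(yawof(np.array(s["orientation"]))),s["contact_force"])
cv2.imwrite("pics/w8.png",W["frame"]);cv2.imwrite("pics/s8.png",S["frame"])
W0,s0=pickle.load(open("w2.pkl","rb"))
# handle edge rows/cols in both wrist pictures
for w in(W0,W):
    g=w["frame"].max(2)
    print("handle top row",[int(np.where(g[230:330,c]<50)[0][0])+230 for c in(305,315,325,335)],
      "edges@300",[int(q) for q in np.where(np.abs(np.diff((g[295,260:380]<50).astype(int))))[0]+260])
    print("hook row profile 215",[int(q) for q in g[215,306:334]]); print("col 319",[int(q) for q in g[196:216,319]])
legs([((.3549,.3123,.1571),-10.2)],255)
E
```

```text
21.6833 [0.3538 0.3124 0.279 ] -10.11029275727157 [ 0.3021221  -0.38482938 -0.99927042]
handle top row [268, 268, 268, 268] edges@300 [290, 349]
hook row profile 215 [185, 188, 184, 186, 187, 186, 186, 193, 226, 234, 240, 240, 233, 226, 206, 187, 168, 142, 122, 139, 171, 186, 189, 189, 188, 188, 186, 185]
col 319 [186, 189, 189, 186, 188, 189, 188, 129, 112, 107, 104, 110, 108, 124, 163, 185, 201, 212, 224, 226]
handle top row [269, 268, 268, 269] edges@300 [290, 349]
hook row profile 215 [194, 192, 191, 190, 194, 193, 191, 195, 228, 236, 242, 242, 235, 226, 210, 191, 171, 145, 127, 144, 177, 191, 192, 189, 191, 191, 192, 190]
col 319 [187, 190, 190, 190, 193, 193, 191, 135, 114, 111, 111, 111, 114, 123, 157, 183, 197, 214, 222, 226]
shift mm [ 1.100e+00 -1.000e-01  1.219e+02] turn units 0.015
```

The pole has not shifted in the grip; the wrist profiles are identical before and after. I lower it in front of the stand and slide it in.

Call:
send_rows:
  series:
    - [0.001, 0, 0.015, 0, 255]
    - [0.001, 0, 0.032, 0, 255]
    - [0.001, 0, 0.05, 0, 255]
    - [0.001, 0, 0.07, 0, 255]
    - [0.001, 0, 0.09, 0, 255]
    - [0.001, 0, 0.107, 0, 255]
    - [0.001, 0, 0.117, 0, 255]
    - [0.001, 0, 0.121, 0, 255]

```text
time: 22.35
tool_pos: [0.3554, 0.3106, 0.1573]
orientation: [[0.984, -0.179, -0.003], [-0.179, -0.984, -0.002], [-0.003, 0.003, -1.0]]
contact_force: [-0.2, -0.6, -1.6]
grip_width: 0.0231
finger_force: 108.1
```

Call:
send_rows:
  series:
    - [0, 0, 0, 0, 255]
    - [0.004, 0, 0, 0, 255]
    - [0.01, 0, 0, 0, 255]
    - [0.018, 0, 0, 0, 255]
    - [0.026, 0, 0, 0, 255]
    - [0.034, 0, 0, 0, 255]
    - [0.042, 0, 0, 0, 255]
    - [0.048, 0, 0, 0, 255]

```text
time: 23.02
tool_pos: [0.4045, 0.3031, 0.1591]
orientation: [[0.984, -0.178, 0.0], [-0.178, -0.984, 0.0], [0.0, -0.0, -1.0]]
contact_force: [-0.2, 0.6, -1.4]
grip_width: 0.023
finger_force: 108.2
```

```bash
python3 - <<'E'
from h import *
W=cam("wrist");s=manip.sense();print(s["time"],np.round(s["tool_pos"],4),s["contact_force"],s["torque"])
cv2.imwrite("pics/w9.png",W["frame"])
legs([((.4459,.2964,.1571),-10.2)],255)
E
```

```text
23.0667 [0.4053 0.303  0.1591] [ 1.56580086 -0.11097609 -1.41633944] [ 0.02778923 -0.04756125  0.07402945]
shift mm [41.1 -0.8  2. ] turn units -0.013
```

Call:
send_rows:
  series:
    - [0.006, -0.0005, 0, 0, 255]
    - [0.013, -0.0005, 0, 0, 255]
    - [0.02, -0.0005, 0, 0, 255]
    - [0.027, -0.0005, 0, 0, 255]
    - [0.033, -0.0005, 0, 0, 255]
    - [0.038, -0.0005, 0, 0, 255]
    - [0.041, -0.0005, 0, 0, 255]
    - [0.041, -0.0005, 0, 0, 255]

```text
time: 23.73
tool_pos: [0.4444, 0.2964, 0.159]
orientation: [[0.984, -0.178, 0.0], [-0.178, -0.984, 0.0], [0.0, -0.0, -1.0]]
contact_force: [0.6, -0.4, -1.6]
grip_width: 0.0225
finger_force: 108.2
```

Call:
send_rows:
  series:
    - [0, 0, 0.0015, 0, 255]
    - [0, 0, 0.003, 0, 255]
    - [0, 0, 0.0045, 0, 255]
    - [0, 0, 0.006, 0, 255]
    - [0, 0, 0.0075, 0, 255]
    - [0, 0, 0.0085, 0, 255]
    - [0, 0, 0.0095, 0, 255]
    - [0, 0, 0.0095, 0, 255]

```text
time: 24.4
tool_pos: [0.4437, 0.2966, 0.1495]
orientation: [[0.984, -0.178, -0.0], [-0.178, -0.984, 0.0], [-0.0, 0.0, -1.0]]
contact_force: [-0.0, -0.3, -2.2]
grip_width: 0.0225
finger_force: 108.3
```

```bash
python3 - <<'E'
from h import *
s=manip.sense();print(s["time"],np.round(s["tool_pos"],4),s["contact_force"],s["torque"])
E
```

```text
24.4 [0.4437 0.2966 0.1495] [-0.01654208 -0.25206566 -2.15234183] [0.04286994 0.02316587 0.01246005]
```

Call:
send_rows:
  series:
    - [0.001, 0, 0, 0, 255]
    - [0.002, 0, 0, 0, 255]
    - [0.002, 0, 0, 0, 255]
    - [0.002, 0, 0.0003, 0, 255]
    - [0.002, 0, 0.0006, 0, 255]
    - [0.002, 0, 0.0009, 0, 255]
    - [0.002, 0, 0.0012, 0, 255]
    - [0.002, 0, 0.0012, 0, 255]

```text
time: 25.07
tool_pos: [0.4459, 0.2962, 0.1493]
orientation: [[0.984, -0.178, 0.001], [-0.178, -0.984, 0.0], [0.001, -0.0, -1.0]]
contact_force: [-2.3, -1.7, 7.2]
grip_width: 0.0233
finger_force: 109.6
```

```bash
python3 - <<'E'
from h import *
s=manip.sense();print(s["time"],np.round(s["tool_pos"],4),s["contact_force"],s["torque"])
E
```

```text
25.0667 [0.4459 0.2962 0.1493] [-2.32538471 -1.6714176   7.18345906] [-0.33091918  0.39649109 -0.06045149]
```

It is seated: same pose and force as at the grasp. Now I release.

Call:
send_rows:
  series:
    - [0, 0, -0.0008, 0, 255]
    - [0, 0, -0.0008, 0, 255]
    - [0, 0, -0.0008, 0, 255]
    - [0, 0, -0.0008, 0, 160]
    - [0, 0, -0.0008, 0, 130]
    - [0, 0, -0.0008, 0, 100]
    - [0, 0, -0.0008, 0, 50]
    - [0, 0, -0.0008, 0, 0]
  grip_force: 20

```text
time: 25.73
tool_pos: [0.4458, 0.2962, 0.1492]
orientation: [[0.984, -0.178, -0.0], [-0.178, -0.984, 0.0], [-0.0, -0.0, -1.0]]
contact_force: [0.8, -0.1, -0.6]
grip_width: 0.074
finger_force: 0.0
```

Call:
send_rows:
  series:
    - [0, 0, 0, 0, 0]
    - [0, 0, 0, 0, 0]
    - [0, 0, 0, 0, 0]
    - [0, 0, 0, 0, 0]
    - [0, 0, -0.003, 0, 0]
    - [0, 0, -0.006, 0, 0]
    - [0, 0, -0.01, 0, 0]
    - [0, 0, -0.015, 0, 0]

```text
time: 26.4
tool_pos: [0.4457, 0.2962, 0.1647]
orientation: [[0.984, -0.178, -0.0], [-0.178, -0.984, -0.0], [-0.0, 0.0, -1.0]]
contact_force: [0.6, 0.5, 0.3]
grip_width: 0.0851
finger_force: 0.0
```

```bash
python3 - <<'E'
from h import *
s=manip.sense();print(s["time"],np.round(s["tool_pos"],4),s["contact_force"],s["grip_width"])
E
```

```text
26.4 [0.4457 0.2962 0.1647] [0.59507698 0.52787698 0.33384616] 0.08512157312384713
```

Call:
send_rows:
  series:
    - [0, 0, -0.01, 0, 0]
    - [0, 0, -0.025, 0, 0]
    - [0, 0, -0.045, 0, 0]
    - [0, 0, -0.065, 0, 0]
    - [0, 0, -0.085, 0, 0]
    - [0, 0, -0.1, 0, 0]
    - [0, 0, -0.117, 0, 0]
    - [0, 0, -0.117, 0, 0]

```text
time: 27.07
tool_pos: [0.4465, 0.2965, 0.2849]
orientation: [[0.984, -0.178, 0.006], [-0.178, -0.984, 0.002], [0.005, -0.003, -1.0]]
contact_force: [-0.0, 0.8, 0.3]
grip_width: 0.0851
finger_force: 0.0
```

Call:
send_rows:
  series:
    - [-0.02, 0, -0.01, 0, 0]
    - [-0.04, 0, -0.02, 0, 0]
    - [-0.06, 0, -0.03, 0, 0]
    - [-0.08, 0, -0.04, 0, 0]
    - [-0.1, 0, -0.05, 0, 0]
    - [-0.1, 0, -0.05, 0, 0]
    - [-0.1, 0, -0.05, 0, 0]
    - [-0.1, 0, -0.05, 0, 0]

```text
time: 27.73
tool_pos: [0.3477, 0.3138, 0.3305]
orientation: [[0.984, -0.178, -0.001], [-0.178, -0.984, -0.001], [-0.001, 0.001, -1.0]]
contact_force: [0.1, 1.0, 0.4]
grip_width: 0.0857
finger_force: 0.0
```

```bash
python3 - <<'E'
from h import *
S=cam("side");W=cam("wrist");cv2.imwrite("pics/s10.png",S["frame"]);cv2.imwrite("pics/w10.png",W["frame"])
s=manip.sense();print(s["time"],s["tool_pos"])
f0=cv2.imread("pics/side0.png")
for f in(f0,S["frame"]):
    x0,y0,x1,y1=215,275,265,330
    m=(f[y0:y1,x0:x1].max(2)<45).astype(np.uint8);k,l,st,c=cv2.connectedComponentsWithStats(m);i=1+st[1:,4].argmax();print(st[i],c[i])
    # hook under the fork
    h=f[325:350,230:250].max(2);print("hook px",np.argwhere(h>150).mean(0),(h>150).sum())
    for n,(a,b,cc,d) in dict(spool1=(275,297,314,334),spool2=(208,230,370,390),can=(140,202,345,375)).items():
        print(n,int((f[a:b,cc:d].max(2)>130).sum()),end=" ")
    print()
print("diff stand",np.abs(f0[270:385,195:285].astype(int)-S["frame"][270:385,195:285]).max(2).__gt__(40).sum())
def rows(f):
    g=cv2.cvtColor(f,cv2.COLOR_BGR2GRAY)
    m=((g>150)&((f.max(2).astype(int)-f.min(2))<25)).astype(np.uint8);m[:,:200]=0;m[:,345:]=0;m[:190]=0;m[275:]=0
    k,l,st,c=cv2.connectedComponentsWithStats(m);i=1+st[1:,4].argmax();ys,xs=np.where(l==i);return st[i],[int(ys[xs==q].max()) for q in(255,258,261,264,270,280)]
print(rows(S["frame"]))
E
```

```text
27.8333 [0.34790579 0.31370698 0.33030074]
[ 15  11  20  33 433] [24.51270208 27.37182448]
hook px [7.01010101 6.93939394] 99
spool1 374 spool2 381 can 1568 
[ 16  11  19  33 414] [25.23671498 26.89613527]
hook px [6.96938776 6.94897959] 98
spool1 372 spool2 368 can 1437 
diff stand 88Traceback (most recent call last):
  File "<stdin>", line 18, in <module>
  File "<stdin>", line 17, in rows
    return umr_maximum(a, axis, None, out, keepdims, initial, where)
ValueError: zero-size array to reduction operation maximum which has no identity
```

The pole is back within 1 px of where it hung. One more check, on the flap.

```bash
python3 - <<'E'
import cv2,numpy as np
from station import manip
for n in("s8","s10"):
    f=cv2.imread(f"pics/{n}.png")
    print(n,[(q,[int(v) for v in f[246:262,q].max(1)]) for q in(258,264)])
E
```

```text
s8 [(258, [37, 40, 38, 47, 44, 37, 35, 40, 40, 36, 34, 33, 41, 44, 37, 37]), (264, [40, 39, 39, 40, 42, 32, 49, 45, 51, 50, 52, 57, 59, 48, 49, 52])]
s10 [(258, [200, 197, 199, 203, 213, 204, 192, 179, 148, 143, 143, 142, 145, 142, 141, 142]), (264, [187, 190, 193, 192, 197, 191, 198, 224, 202, 192, 166, 143, 141, 148, 144, 141])]
```

```bash
python3 -c "
from station import manip
print(manip.job_done())"
```

```text
the job is handed in; nothing more can be done
None
```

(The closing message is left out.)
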